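Sweep the sample discs into the catch

ROBOT

A 6-joint arm with a two-finger parallel gripper is mounted at the origin on the work surface; the furniture and walls round the work are solid. World frame = base frame: x ahead of the robot, y to its left, z up, the work surface at z = 0. Lengths are in m, angles in degrees, forces in N, time in s.
With the tool pointing down it reaches from about 0.3 to 0.75 m from the base axis. Payload 8.5 kg.
Tool frame: the origin (TCP) lies on the centre line of the jaws, within the pads' length; the fingertips stand 19 mm ahead of it and the grasp point (between the pads) is the TCP (env.tcp_to_tips is the z of the fingertips in the tool frame, in m); z points along the fingers, y is the line along which they close (so a half turn about z gives the same grasp; the last joint's range is limited). The gripper opens to 85 mm and grips with 20 to 120 N. Pads are 22 mm wide; open, the fingers measure 114 mm over their backs; the gripper's body (76 mm by 85 mm) begins 54 mm behind the grasp point. The pads swing forward as they close: fully open they stand 13 mm farther back than shut.
Start: joints at [50.861, 21.807, 74.336, -0, 83.858, -12.336], TCP at [0.248, 0.491, 0.25] pointing down, gripper open.
Joint ranges: [-178.18, 178.18], [-50.72, 133.34], [12.68, 142.11], [-81.47, 261.47], [9.98, 163.14], [-165.26, 165.26]. Speed limits (degrees/s): [136.94, 136.94, 180, 180, 180, 180].

INTERFACE

Orientations are given as a 3x3 rotation matrix whose columns are the frame's x, y, z axes.
In Python, from rig import env gives the robot as it stands.
- The arm moves only by the tool servo_tool, never from a script. Its argument "steps" is a list of rows, each an object of numbers: "tx", "ty", "tz": the shift along the world's x, y, z in cm; "yaw": the turn about the world's z in degrees; "claw": the finger opening in cm, from 0 to 8.54. In form: [{"tx": .., "ty": .., "tz": .., "yaw": .., "claw": ..}, ...]. A call has 1 to 20 rows; each row shifts and turns the commanded pose from where the row before left it; what a row does not reach is not made up. A row lasts 1/10 s, in which the tool goes at most 50 mm and 8.59 degrees, less where a joint would pass 70% of its speed; a pose out of reach is approached as far as the arm can. A call with a gripper value outside its range is refused whole. The fingers move at their own pace and stop on an object; "newtons" is the grip in N (left out, the last holds). Time passes only in rows, so rows that do not move let the fingers close. It gives the time, the measured TCP pose, the force, the opening and the grip force at its end, in the units of the state.
- env.observe(): the state, without advancing time (a new reading comes with each control period).
- env.get_image(name): name is "scene" or "side" or "wrist"; returns (picture, depth): 480x640x3 uint8, red, green, blue; 480x640 float32, m along the optical axis (not along the pixel's ray), 0 where there is no reading.
- env.camera_model(name): a dict with "fovy" (degrees; the focal length in pixels is half the picture's height over the tangent of half this angle, whatever the lens; pixels are square), "cx", "cy" (the principal point, pixels), "T" (4x4, takes a point from camera to world coordinates). Camera axes: x right, y down, z forward; pixel columns grow to the right and rows downward; lengths in m; the calibration is good to about 2 mm. A picture is of the moment at which its call begins: read the wrist's pose just before it. camera_model takes no time and is no camera call; for the wrist camera it gives the pose at the moment of the call.
- env.close_job(): hands the job in; it is judged then, once.
The state is a dict: "time_s": time; "q": joint angles; "qvel": joint speeds; "joint_efforts": joint torques, N m; "position": TCP position; "tool_rot": TCP orientation; "ft_force": force on the tool from outside, world axes, zero at the start; "wrist_torque": the same for the moment, N m; "grip_width": finger opening in m; "gripper_force": force on a finger pad.
Only numpy, scipy, OpenCV 4.12 (cv2) and the standard library are available. Lean on these libraries where they do the work, as an engineer would, in place of code of your own. Each camera call takes 0.05 s, during which the arm holds its last target. There are 200 camera calls.

TASK

Clear the desk: with your fingertips, sweep the three loose metal sample discs across the desk into the low three-sided aluminium catch, through its open front, until every disc lies flat and wholly between its walls with nothing sticking out of the mouth. Slide the discs along the desk, do not pick any of them up, and leave the brass weight, the folding magnifier and the dropper bottle that stand round the catch in their places.

Things in the scene. Friction and masses are not known exactly. Their poses are not given: they have to be found in the camera images.
- catch: low catch of bent aluminium sheet, fixed: two sides and a back, 25 mm high, 3 mm thick, no floor or sill. Origin: on the desk, middle of the mouth; x points from the mouth into the catch, z up. Inside: 90 mm wide (y -45 to 45), 85 mm deep (x 0 to 85), back corners cut off over 12 mm. A monitor 0.41 m high stands right of the way to it (left edge at x 0.31, y 0.14 m): pass left of it
- disc_a_mid (a point): sample disc, a flat round metal disc 24 mm across and 8 mm thick, lying flat on the desk and free to slide; this point is its centre, half-way up
- disc_b_mid (a point): sample disc, a flat round metal disc 21 mm across and 8 mm thick, lying flat on the desk and free to slide; this point is its centre, half-way up
- disc_c_mid (a point): sample disc, a flat round metal disc 24 mm across and 8 mm thick, lying flat on the desk and free to slide; this point is its centre, half-way up
- big_weight: brass weight with a knob, round, 30 mm across, 34 mm high, stands loose beside the catch; origin at the centre of its underside. Leave alone
- magnifier: folded pocket magnifier, 24 x 38 mm, 18 mm high, lies loose beside the catch; origin at the centre of its underside. Leave alone
- dropper: white dropper bottle with a pointed cap, 31 mm across, 84 mm high, stands loose beside the far end of the catch; origin at the centre of its underside. Leave alone

How it is judged (in metres and radians):
At the end, for the whole second after the job is handed in: All three discs lie flat and at rest inside the catch, each disc's centre at least 11 mm (the 21 mm disc: 9.5 mm) past the mouth line, so the whole disc is inside, and between the walls; the weight, magnifier and dropper bottle stand within 12 mm of where they were (x of disc_a_mid in the frame of catch between 0.011 and 0.085 m and y of disc_a_mid in the frame of catch between -0.045 and 0.045 m and height (world z) of each of disc_a_mid, disc_b_mid, disc_c_mid below 0.009 m and linear speed of each of disc_a, disc_b, disc_c below 0.01 m/s and x of disc_b_mid in the frame of catch between 0.0095 and 0.085 m and y of disc_b_mid in the frame of catch between -0.045 and 0.045 m and x of disc_c_mid in the frame of catch between 0.011 and 0.085 m and y of disc_c_mid in the frame of catch between -0.045 and 0.045 m and distance of each of big_weight, magnifier, dropper from where it was at the start of the episode below 0.012 m); the robot touches nothing.
It fails at once if a disc is lifted off the desk (its centre more than 25 mm up) (height (world z) of any of disc_a_mid, disc_b_mid, disc_c_mid above 0.025 m).
It fails at once if the weight, the magnifier or the dropper bottle is pushed more than 12 mm (distance of any of big_weight, magnifier, dropper from where it was at the start of the episode above 0.012 m).
It fails at once if the weight, the magnifier or the dropper bottle is tipped more than 20 degrees (angle between any of big_weight, magnifier, dropper's own z axis and vertical above 0.35 rad).
It also fails if it takes over 51 s, if anything falls off the work surface, if the arm or the gripper's body presses on something with over 40 N, if the wrist force passes 120 N, or if a joint passes its speed limit or range.

## Working session

There is one attempt and no reset: what is moved stays moved. The work goes in short steps, Python scripts to look and compute and a tool call to move; the robot and the scene stay as the last step left them, time stands still between calls to the robot, and variables do not carry over. Pictures are saved under pics/ and viewed, at most 10 in all, crops included, and the job is handed in when it is done.

Besides the shell and the picture viewer there is one more tool, called in YAML: its name, and indented under it one key for each argument. servo_tool: Moves the arm, as the interface text tells. Its arguments: {"type":"object","properties":{"steps":{"type":"array"},"newtons":{"type":"number"}},"required":["steps"]}

```bash
mkdir -p pics; cat > h.py <<'E'
from rig import env
import numpy as np, cv2
def shot(name,fn=None):
    m=env.camera_model(name); im,d=env.get_image(name)
    if fn: cv2.imwrite('pics/'+fn,im[:,:,::-1])
    return im,d,m
def ray(m,u,v,z):
    f=240/np.tan(np.radians(m['fovy'])/2); T=np.array(m['T'])
    r=T[:3,:3]@np.array([(u-m['cx'])/f,(v-m['cy'])/f,1]); o=T[:3,3]
    return o+r*(z-o[2])/r[2]
def proj(m,p):
    f=240/np.tan(np.radians(m['fovy'])/2); T=np.array(m['T'])
    c=T[:3,:3].T@(np.array(p)-T[:3,3]); return m['cx']+f*c[0]/c[2], m['cy']+f*c[1]/c[2]
E
python3 - <<'E'
from h import *
import pickle
for n in ['scene','side','wrist']:
    r=shot(n,n+'0.png'); pickle.dump(r,open(n+'0.pkl','wb')); print(n,np.round(r[2]['T'],3).tolist(),r[2]['fovy'],r[2]['cx'],r[2]['cy'])
o=env.observe(); print(o['time_s'],o['position'],o['tool_rot'])
E
```

```text
scene [[0.755, -0.402, 0.517, 0.003], [-0.655, -0.489, 0.576, -0.1], [0.022, -0.774, -0.633, 0.583], [0.0, 0.0, 0.0, 1.0]] 50.95515429335064 318.11674403790016 244.6229051698539
side [[0.989, 0.128, -0.068, 0.514], [0.145, -0.848, 0.511, -0.035], [0.007, -0.515, -0.857, 0.769], [0.0, 0.0, 0.0, 1.0]] 48.17633419034072 325.7152302064198 240.76030742106582
wrist [[0.451, 0.847, 0.282, 0.176], [0.893, -0.427, -0.143, 0.528], [-0.001, 0.317, -0.949, 0.374], [0.0, 0.0, 0.0, 1.0]] 62.72985822265015 321.00019643620965 239.93195003604876
0.15 [0.24787814 0.49074136 0.24987692] [[-8.92574435e-01  4.50899550e-01 -6.89083762e-04]
 [ 4.50900021e-01  8.92574041e-01 -8.67727173e-04]
 [ 2.23800487e-04 -1.08521897e-03 -9.99999386e-01]]
```

View pics/scene0.png

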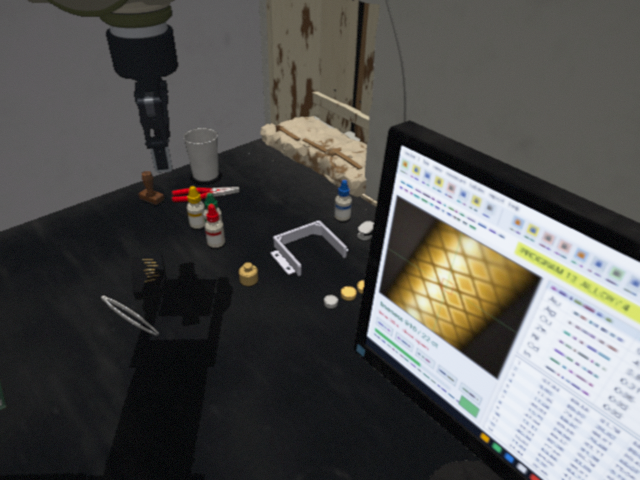

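View pics/wrist0.png

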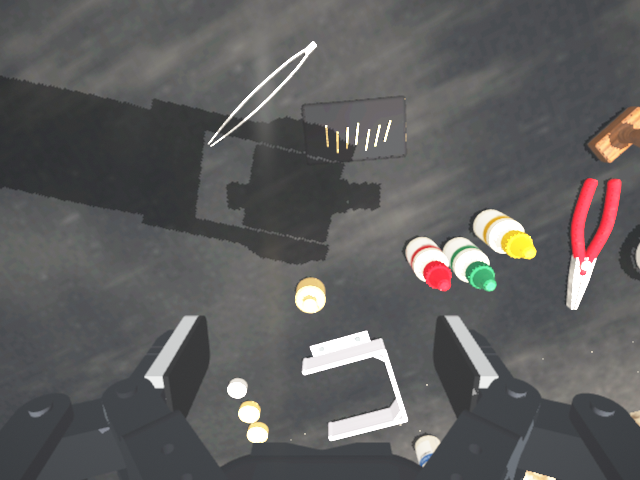

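The scene picture shows the catch at about (310,245) and the discs at (331,301), (348,292) and (362,286), partly behind the monitor. The wrist picture shows the discs at (237,388), (249,412) and (257,433), and the catch's mouth running from (303,367) to (330,432).

```bash
python3 - <<'E'
from h import *
im=cv2.imread('pics/wrist0.png')[270:470,200:460]
cv2.imwrite('pics/w0c.png',cv2.resize(im,None,fx=3,fy=3,interpolation=cv2.INTER_CUBIC))
E
```

```text
(no output)
```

View pics/w0c.png

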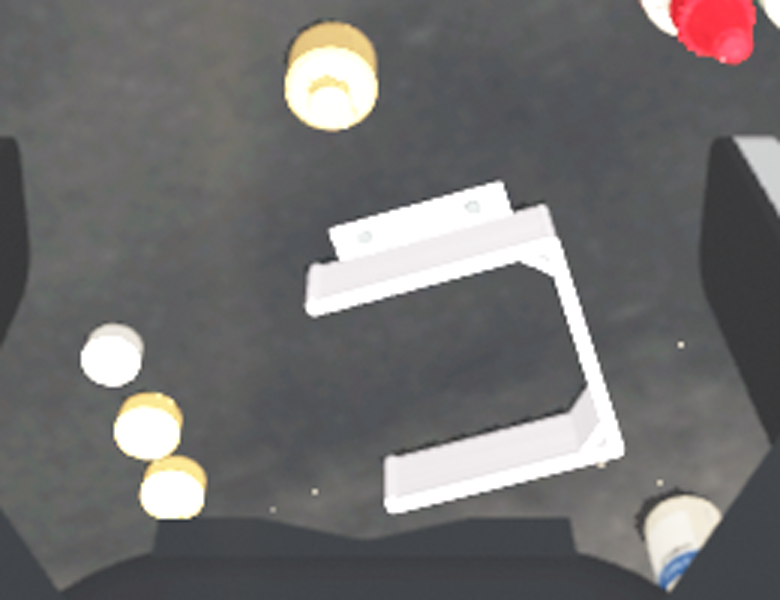

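View pics/side0.png

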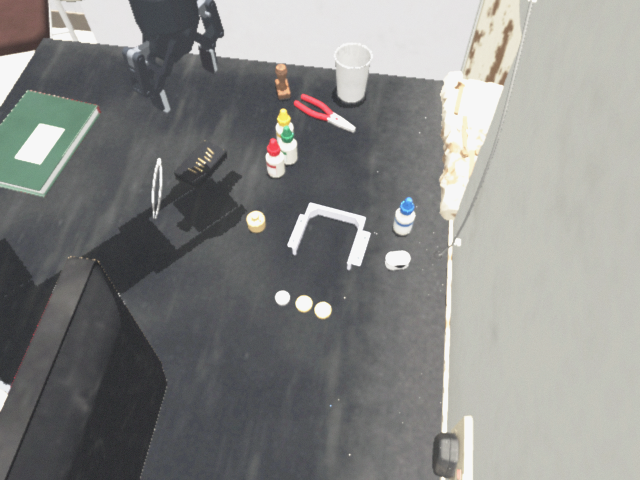

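The crop shows the disc top faces at crop (112,357), (148,428) and (173,494). The top edges of the wall ends are near (308,308) and (388,503). The side view shows all the discs at (283,298), (304,304) and (323,310), and the bystanders clear of the mouth: weight (256,222), magnifier (398,260), dropper (404,218).

```bash
python3 - <<'E'
from h import *
import pickle
W=pickle.load(open('wrist0.pkl','rb'))[2]; S=pickle.load(open('side0.pkl','rb'))[2]
c=lambda x,y:(200+(x+.5)/3-.5,270+(y+.5)/3-.5)
def show(n,p): print(n,np.round(p*1000,1))
for n,x,y in [('white',112,357),('mid',148,428),('far',173,492)]: show(n,ray(W,*c(x,y),.008))
for n,x,y in [('Lmouth in-top',313,316),('Rmouth in-top',387,495),('Rmouth out-top',390,512),('Lmouth out-top',308,299),('BL in',520,262),('BR',622,452),('BLout',552,238)]: show(n,ray(W,*c(x,y),.025))
show('weight top',ray(W,*c(331,85),.026))
for n,x,y in [('white',283,297.5),('mid',304,303.5),('far',323,310)]: show('side '+n,ray(S,x,y,.008))
for n,x,y in [('Lbase',294,254),('Rbase',349,269)]: show('side '+n,ray(S,x,y,0))
for n,x,y in [('Ltop',291,247),('Rtop',349,263)]: show('side '+n,ray(S,x,y,.025))
show('mag',ray(S,398,262,.009)); show('drop',ray(S,403,230,.0));show('wt',ray(S,257,230,.0))
E
```

```text
white [399.4 309.    8. ]
mid [433.8 304.6   8. ]
far [465.  297.8   8. ]
Lmouth in-top [405.9 391.1  25. ]
Rmouth in-top [488.7 379.   25. ]
Rmouth out-top [496.4 376.4  25. ]
Lmouth out-top [398.8 392.9  25. ]
BL in [418.4 465.3  25. ]
BR [509.7 465.   25. ]
BLout [414.5 479.1  25. ]
weight top [328.3 438.4  26. ]
side white [403.1 306.2   8. ]
side mid [437. 301.   8.]
side far [467.6 294.6   8. ]
side Lbase [405.2 389.7   0. ]
side Rbase [498.2 375.5   0. ]
side Ltop [401.8 387.9  25. ]
side Rtop [497.4 372.7  25. ]
mag [575.1 395.1   9. ]
drop [579.5 463.2   0. ]
wt [335.3 426.3   0. ]
```

servo_tool:
  steps:
    - {"tx": 2,"ty": -2,"yaw": 2,"claw": 3.6}
    - {"tx": 2.4,"ty": -2.4,"yaw": 2.3,"claw": 3.6}
    - {"tx": 2.4,"ty": -2.4,"yaw": 2.3,"claw": 3.6}
    - {"tx": 2.4,"ty": -2.4,"yaw": 2.3,"claw": 3.6}
    - {"tx": 2.4,"ty": -2.4,"yaw": 2.3,"claw": 3.6}
    - {"tx": 2.4,"ty": -2.4,"yaw": 2.3,"claw": 3.6}
    - {"tx": 2.4,"ty": -2.4,"yaw": 2.3,"claw": 3.6}
    - {"tx": 1.4,"ty": -1.4,"yaw": 1.5,"claw": 3.6}
    - {"tx": 0.9,"ty": -1.0,"claw": 3.6}
    - {"claw": 3.6}
    - {"claw": 3.6}
  newtons: 20

```text
invalid input at $.steps[0]: expected keys tx, ty, tz, yaw, claw
```

```bash
python3 - <<'E'
from h import *
a=shot('wrist')[0]; b=shot('scene')[0]
o=env.observe(); print(o['time_s'],o['position'],o['q'],o['grip_width'],np.round(o['tool_rot'],3).tolist(), np.round(env.camera_model('wrist')['T'],3).tolist())
cv2.imwrite('pics/w1full.png',a[:,:,::-1])
j=np.hstack([cv2.resize(a,(400,300)),cv2.resize(b,(400,300))]); cv2.imwrite('pics/j1.png',j[:,:,::-1])
E
```

```text
0.25 [0.24794347 0.49080515 0.25006938] [ 5.08607462e+01  2.18211640e+01  7.43555825e+01 -2.08945171e-03
  8.38587686e+01 -1.23351399e+01] 0.08543504146052736 [[-0.893, 0.451, -0.0], [0.451, 0.893, -0.001], [0.0, -0.001, -1.0]] [[0.451, 0.847, 0.283, 0.176], [0.893, -0.428, -0.143, 0.528], [-0.0, 0.317, -0.948, 0.374], [0.0, 0.0, 0.0, 1.0]]
```

View pics/j1.png

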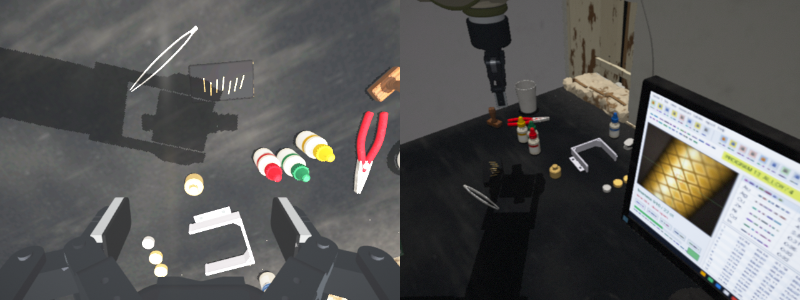

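The move was refused because every row needs all five keys, so the picture shows the same scene as before. I'll resend it.

servo_tool:
  steps:
    - {"tx": 2,"ty": -2,"tz": 0,"yaw": 2,"claw": 3.6}
    - {"tx": 2.4,"ty": -2.4,"tz": 0,"yaw": 2.3,"claw": 3.6}
    - {"tx": 2.4,"ty": -2.4,"tz": 0,"yaw": 2.3,"claw": 3.6}
    - {"tx": 2.4,"ty": -2.4,"tz": 0,"yaw": 2.3,"claw": 3.6}
    - {"tx": 2.4,"ty": -2.4,"tz": 0,"yaw": 2.3,"claw": 3.6}
    - {"tx": 2.4,"ty": -2.4,"tz": 0,"yaw": 2.3,"claw": 3.6}
    - {"tx": 2.4,"ty": -2.4,"tz": 0,"yaw": 2.3,"claw": 3.6}
    - {"tx": 1.4,"ty": -1.4,"tz": 0,"yaw": 1.5,"claw": 3.6}
    - {"tx": 0.9,"ty": -1.0,"tz": 0,"yaw": 0,"claw": 3.6}
    - {"tx": 0,"ty": 0,"tz": 0,"yaw": 0,"claw": 3.6}
    - {"tx": 0,"ty": 0,"tz": 0,"yaw": 0,"claw": 3.6}
  newtons: 20

```text
time_s: 1.35
position: [0.4345, 0.3033, 0.2503]
tool_rot: [[-0.986, 0.165, -0.0], [0.165, 0.986, 0.0], [0.0, 0.0, -1.0]]
ft_force: [0.2, 1.0, -0.3]
grip_width: 0.0359
gripper_force: 0.0
```

```bash
python3 - <<'E'
from h import *
import pickle
a,d,m=shot('wrist'); pickle.dump((a,d,m),open('wrist1.pkl','wb')); b=shot('scene')[0]
o=env.observe(); print(o['time_s'],np.round(o['q'],2))
j=np.hstack([a[:, :],cv2.resize(b,(640,480))]); 
cv2.imwrite('pics/w1.png',a[:,:,::-1]);cv2.imwrite('pics/s1.png',b[:,:,::-1])
E
```

```text
1.45 [ 2.215e+01  1.978e+01  7.750e+01  1.000e-02  8.272e+01 -5.841e+01]
```

View pics/w1.png

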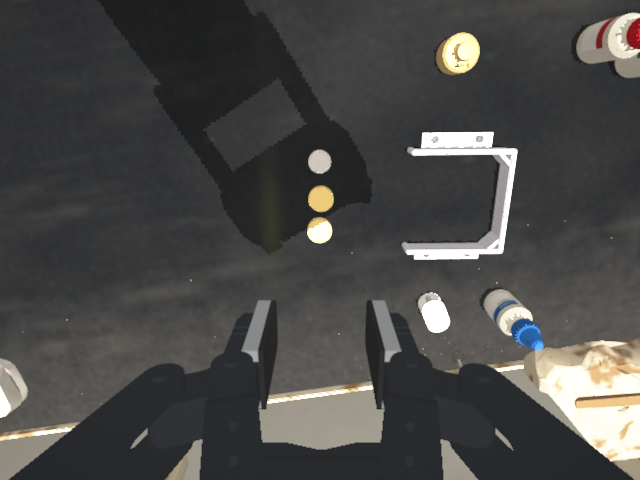

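View pics/s1.png

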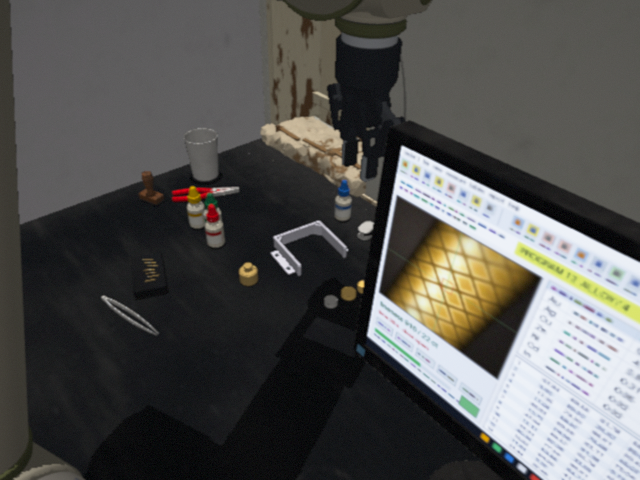

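The wrist picture shows disc tops at (320,161), (320,198) and (320,230), with the mouth ends of the wall tops at (412,152) and (408,247). The finger axis is parallel to the catch. The scene picture shows the gripper left of the monitor. The forearm's shadow runs straight through the wrist, so the forearm keeps about 0.1 m from the monitor edge.

```bash
python3 - <<'E'
from h import *
import pickle
im,d,m=pickle.load(open('wrist1.pkl','rb'))
for n,u,v,z in [('white',319.5,161,.008),('mid',320.5,198.5,.008),('far',319.5,230.5,.008),('UL',412,152,.025),('LL',407,246,.025),('UR in',495,153,.025),('LR in',482,245,.025),('BRout',516,151,.025)]:
    p=ray(m,u,v,z); print(n,np.round(p*1000,1), 'depthz', d[int(v),int(u)])
import cv2
c=im[140:260,290:530]; cv2.imwrite('pics/c1.png',cv2.resize(c[:,:,::-1],None,fx=3.3,fy=3.3,interpolation=cv2.INTER_CUBIC))
E
```

```text
white [400.1 308.    8. ] depthz 0.36178842
mid [434.8 303.1   8. ] depthz 0.3730463
far [465.9 296.9   8. ] depthz 0.3832938
UL [403.7 389.1  25. ] depthz 0.34632668
LL [489.4 376.4  25. ] depthz 0.37954828
UR in [416.5 460.3  25. ] depthz 0.34446767
LR in [500.1 446.   25. ] depthz 0.38424978
BRout [417.8 478.4  25. ] depthz 0.34322438
```

View pics/c1.png

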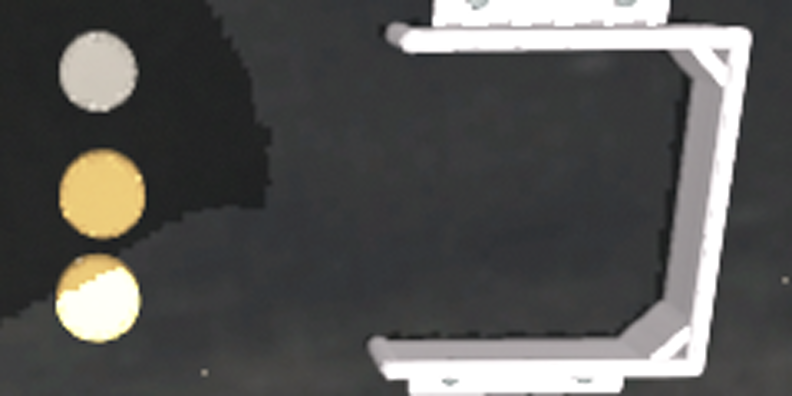

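servo_tool:
  steps:
    - {"tx": 0,"ty": 0,"tz": -4,"yaw": 0,"claw": 3.6}
    - {"tx": 0,"ty": 0,"tz": -4,"yaw": 0,"claw": 3.6}
    - {"tx": 0,"ty": 0,"tz": -4,"yaw": 0,"claw": 3.6}
    - {"tx": 0,"ty": 0,"tz": -4,"yaw": 0,"claw": 3.6}
    - {"tx": 0,"ty": 0,"tz": -3,"yaw": 0,"claw": 3.6}
    - {"tx": 0,"ty": 0,"tz": -2,"yaw": 0,"claw": 3.6}
    - {"tx": 0,"ty": 0,"tz": -1,"yaw": 0,"claw": 3.6}
    - {"tx": 0,"ty": 0,"tz": -0.5,"yaw": 0,"claw": 3.6}
    - {"tx": 0,"ty": 0,"tz": -0.25,"yaw": 0,"claw": 3.6}
    - {"tx": 0,"ty": 0,"tz": 0,"yaw": 0,"claw": 3.6}

```text
time_s: 2.45
position: [0.4352, 0.3032, 0.0234]
tool_rot: [[-0.986, 0.165, 0.001], [0.165, 0.986, 0.0], [-0.001, 0.001, -1.0]]
ft_force: [-0.2, 0.2, 0.4]
grip_width: 0.0356
gripper_force: 0.0
```

servo_tool:
  steps:
    - {"tx": 0,"ty": 0,"tz": 0,"yaw": 0,"claw": 2.5}
    - {"tx": 0,"ty": 0,"tz": 0,"yaw": 0,"claw": 2.5}
    - {"tx": 0,"ty": 0,"tz": 0,"yaw": 0,"claw": 2.5}

```text
time_s: 2.75
position: [0.4352, 0.3029, 0.0232]
tool_rot: [[-0.986, 0.165, 0.001], [0.165, 0.986, 0.0], [-0.001, 0.0, -1.0]]
ft_force: [0.3, 0.1, 0.1]
grip_width: 0.025
gripper_force: 0.0
```

servo_tool:
  steps:
    - {"tx": 0,"ty": 0,"tz": -0.1,"yaw": 0,"claw": 2.5}
    - {"tx": 0.1,"ty": 0.6,"tz": 0,"yaw": 0,"claw": 2.5}
    - {"tx": 0.2,"ty": 1.2,"tz": 0,"yaw": 0,"claw": 2.5}
    - {"tx": 0.2,"ty": 1.2,"tz": 0,"yaw": 0,"claw": 2.5}
    - {"tx": 0.2,"ty": 1.2,"tz": 0,"yaw": 0,"claw": 2.5}
    - {"tx": 0.2,"ty": 1.2,"tz": 0,"yaw": 0,"claw": 2.5}
    - {"tx": 0.2,"ty": 1.2,"tz": 0,"yaw": 0,"claw": 2.5}
    - {"tx": 0.2,"ty": 1.2,"tz": 0,"yaw": 0,"claw": 2.5}
    - {"tx": 0.2,"ty": 1.2,"tz": 0,"yaw": 0,"claw": 2.5}
    - {"tx": 0.2,"ty": 1.2,"tz": 0,"yaw": 0,"claw": 2.5}
    - {"tx": 0.2,"ty": 1.2,"tz": 0,"yaw": 0,"claw": 2.5}
    - {"tx": 0.2,"ty": 1.0,"tz": 0,"yaw": 0,"claw": 2.5}
    - {"tx": 0,"ty": 0,"tz": 0,"yaw": 0,"claw": 2.5}
    - {"tx": 0,"ty": 0,"tz": 0,"yaw": 0,"claw": 3.4}
    - {"tx": 0,"ty": 0,"tz": 0,"yaw": 0,"claw": 3.4}

```text
time_s: 4.25
position: [0.4559, 0.4265, 0.0218]
tool_rot: [[-0.986, 0.165, -0.0], [0.165, 0.986, -0.0], [0.0, -0.0, -1.0]]
ft_force: [-0.2, -0.3, 0.2]
grip_width: 0.0341
gripper_force: 0.0
```

servo_tool:
  steps:
    - {"tx": 0,"ty": 0,"tz": 1,"yaw": 0,"claw": 3.4}
    - {"tx": 0,"ty": 0,"tz": 3,"yaw": 0,"claw": 3.6}
    - {"tx": 0,"ty": 0,"tz": 4,"yaw": 0,"claw": 3.6}
    - {"tx": 0,"ty": 0,"tz": 4,"yaw": 0,"claw": 3.6}
    - {"tx": 0.2,"ty": -3,"tz": 4,"yaw": 0,"claw": 3.6}
    - {"tx": 0.2,"ty": -3,"tz": 2,"yaw": 0,"claw": 3.6}
    - {"tx": 0.2,"ty": -3,"tz": 2,"yaw": 0,"claw": 3.6}
    - {"tx": 0.2,"ty": -3,"tz": 0,"yaw": 0,"claw": 3.6}
    - {"tx": 0.2,"ty": -1,"tz": 0,"yaw": 0,"claw": 3.6}
    - {"tx": 0,"ty": 0,"tz": 0,"yaw": 0,"claw": 3.6}
    - {"tx": 0,"ty": 0,"tz": 0,"yaw": 0,"claw": 3.6}

```text
time_s: 5.35
position: [0.4659, 0.2974, 0.2217]
tool_rot: [[-0.986, 0.165, -0.0], [0.165, 0.986, 0.0], [0.0, 0.0, -1.0]]
ft_force: [0.9, 0.5, 0.5]
grip_width: 0.036
gripper_force: 0.0
```

```bash
python3 - <<'E'
from h import *
a,d,m=shot('wrist','w2.png')
print(env.observe()['position'])
# z estimate per pixel -> find gold/white discs by height 4-12mm near desk
f=240/np.tan(np.radians(m['fovy'])/2); T=np.array(m['T'])
v,u=np.mgrid[:480,:640]; P=np.stack([(u-m['cx'])/f*d,(v-m['cy'])/f*d,d],-1)@T[:3,:3].T+T[:3,3]
k=((abs(P[...,2]-.008)<.003)&(d>0)).astype(np.uint8)
n,l,s,c=cv2.connectedComponentsWithStats(k)
for i in range(1,n):
    if 200<s[i,4]<3000: print(s[i],np.round(ray(m,*c[i],.008)*1000,1))
E
```

```text
[0.46582113 0.29775468 0.22157913]
[308 113  25  27 525] [400.2 308.1   8. ]
[419 117 109 106 522] [473.9 453.5   8. ]
[456 155  30  29 661] [455.9 429.    8. ]
[307 191  27  28 587] [465.4 297.    8. ]
[481 336  95  33 581] [655.1 469.4   8. ]
[268 377 105  24 921] [657.5 265.1   8. ]
[  0 417  87  21 682] [657.4 -40.3   8. ]
```

View pics/w2.png

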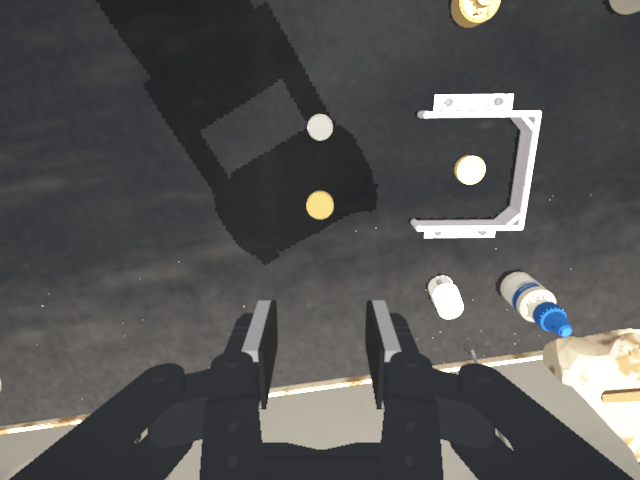

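The picture shows the middle disc in the catch at (470,170). The other two are untouched at (320,127) and (320,205), and the bystanders haven't moved.

servo_tool:
  steps:
    - {"tx": 0,"ty": 0,"tz": -4,"yaw": 0,"claw": 3.6}
    - {"tx": 0,"ty": 0,"tz": -4,"yaw": 0,"claw": 3.6}
    - {"tx": 0,"ty": 0,"tz": -4,"yaw": 0,"claw": 3.6}
    - {"tx": 0,"ty": 0,"tz": -4,"yaw": 0,"claw": 3.6}
    - {"tx": 0,"ty": 0,"tz": -2,"yaw": 0,"claw": 3.6}
    - {"tx": 0,"ty": 0,"tz": -1,"yaw": 0,"claw": 3.6}
    - {"tx": 0,"ty": 0,"tz": -0.6,"yaw": 0,"claw": 3.6}
    - {"tx": 0,"ty": 0,"tz": -0.4,"yaw": 0,"claw": 3.6}
    - {"tx": 0,"ty": 0,"tz": 0,"yaw": 0,"claw": 2.5}
    - {"tx": 0,"ty": 0,"tz": 0,"yaw": 0,"claw": 2.5}
    - {"tx": 0,"ty": 0,"tz": 0,"yaw": 0,"claw": 2.5}

```text
time_s: 6.5
position: [0.4663, 0.297, 0.0225]
tool_rot: [[-0.986, 0.165, 0.001], [0.165, 0.986, 0.0], [-0.001, 0.001, -1.0]]
ft_force: [0.8, -0.1, -0.3]
grip_width: 0.0253
gripper_force: 0.0
```

servo_tool:
  steps:
    - {"tx": 0.1,"ty": 0.6,"tz": 0,"yaw": 0,"claw": 2.5}
    - {"tx": 0.15,"ty": 1.2,"tz": 0,"yaw": 0,"claw": 2.5}
    - {"tx": 0.15,"ty": 1.2,"tz": 0,"yaw": 0,"claw": 2.5}
    - {"tx": 0.15,"ty": 1.2,"tz": 0,"yaw": 0,"claw": 2.5}
    - {"tx": 0.15,"ty": 1.2,"tz": 0,"yaw": 0,"claw": 2.5}
    - {"tx": 0.15,"ty": 1.2,"tz": 0,"yaw": 0,"claw": 2.5}
    - {"tx": 0.15,"ty": 1.2,"tz": 0,"yaw": 0,"claw": 2.5}
    - {"tx": 0.15,"ty": 1.2,"tz": 0,"yaw": 0,"claw": 2.5}
    - {"tx": 0.15,"ty": 1.2,"tz": 0,"yaw": 0,"claw": 2.5}
    - {"tx": 0.14,"ty": 1.0,"tz": 0,"yaw": 0,"claw": 2.5}
    - {"tx": 0,"ty": 0,"tz": 0,"yaw": 0,"claw": 2.5}
    - {"tx": 0,"ty": 0,"tz": 0,"yaw": 0,"claw": 3.4}
    - {"tx": 0,"ty": 0,"tz": 0,"yaw": 0,"claw": 3.4}

```text
time_s: 7.8
position: [0.4804, 0.4085, 0.0217]
tool_rot: [[-0.986, 0.165, -0.0], [0.165, 0.986, -0.0], [0.0, -0.0, -1.0]]
ft_force: [-0.1, 0.7, -0.8]
grip_width: 0.0343
gripper_force: 0.0
```

servo_tool:
  steps:
    - {"tx": 0,"ty": 0,"tz": 1,"yaw": 0,"claw": 3.4}
    - {"tx": 0,"ty": 0,"tz": 4,"yaw": 0,"claw": 3.4}
    - {"tx": 0,"ty": 0,"tz": 5,"yaw": 0,"claw": 3.4}
    - {"tx": -1.8,"ty": -2.05,"tz": 0,"yaw": 0,"claw": 3.4}
    - {"tx": -2,"ty": -2.5,"tz": 0,"yaw": 0,"claw": 3.4}
    - {"tx": -2,"ty": -2.5,"tz": 0,"yaw": 0,"claw": 3.4}
    - {"tx": -1.6,"ty": -2,"tz": 0,"yaw": 0,"claw": 3.4}
    - {"tx": -0.6,"ty": -1,"tz": 0,"yaw": 0,"claw": 3.4}
    - {"tx": 0,"ty": 0,"tz": 0,"yaw": 0,"claw": 3.4}
    - {"tx": 0,"ty": 0,"tz": -3,"yaw": 0,"claw": 3.4}
    - {"tx": 0,"ty": 0,"tz": -3,"yaw": 0,"claw": 3.4}
    - {"tx": 0,"ty": 0,"tz": -2,"yaw": 0,"claw": 3.4}
    - {"tx": 0,"ty": 0,"tz": -1,"yaw": 0,"claw": 3.4}
    - {"tx": 0,"ty": 0,"tz": -0.6,"yaw": 0,"claw": 3.4}
    - {"tx": 0,"ty": 0,"tz": -0.4,"yaw": 0,"claw": 3.4}
    - {"tx": 0,"ty": 0,"tz": 0,"yaw": 0,"claw": 2.2}
    - {"tx": 0,"ty": 0,"tz": 0,"yaw": 0,"claw": 2.2}
    - {"tx": 0,"ty": 0,"tz": 0,"yaw": 0,"claw": 2.2}

```text
time_s: 9.6
position: [0.4007, 0.3086, 0.0224]
tool_rot: [[-0.986, 0.165, 0.001], [0.165, 0.986, 0.0], [-0.001, 0.001, -1.0]]
ft_force: [0.0, -0.2, -0.2]
grip_width: 0.022
gripper_force: 0.0
```

servo_tool:
  steps:
    - {"tx": 0.15,"ty": 0.6,"tz": 0,"yaw": 0,"claw": 2.2}
    - {"tx": 0.29,"ty": 1.15,"tz": 0,"yaw": 0,"claw": 2.2}
    - {"tx": 0.29,"ty": 1.15,"tz": 0,"yaw": 0,"claw": 2.2}
    - {"tx": 0.29,"ty": 1.15,"tz": 0,"yaw": 0,"claw": 2.2}
    - {"tx": 0.29,"ty": 1.15,"tz": 0,"yaw": 0,"claw": 2.2}
    - {"tx": 0.29,"ty": 1.15,"tz": 0,"yaw": 0,"claw": 2.2}
    - {"tx": 0.29,"ty": 1.15,"tz": 0,"yaw": 0,"claw": 2.2}
    - {"tx": 0.29,"ty": 1.15,"tz": 0,"yaw": 0,"claw": 2.2}
    - {"tx": 0.28,"ty": 1.15,"tz": 0,"yaw": 0,"claw": 2.2}
    - {"tx": 0.26,"ty": 1.15,"tz": 0,"yaw": 0,"claw": 2.2}
    - {"tx": 0,"ty": 0,"tz": 0,"yaw": 0,"claw": 2.2}
    - {"tx": 0,"ty": 0,"tz": 0,"yaw": 0,"claw": 3.2}
    - {"tx": 0,"ty": 0,"tz": 0,"yaw": 0,"claw": 3.2}
    - {"tx": 0,"ty": 0,"tz": 1,"yaw": 0,"claw": 3.2}
    - {"tx": 0,"ty": 0,"tz": 4,"yaw": 0,"claw": 3.2}
    - {"tx": 0,"ty": 0,"tz": 5,"yaw": 0,"claw": 3.2}
    - {"tx": 0,"ty": -3,"tz": 5,"yaw": 0,"claw": 3.2}
    - {"tx": 0,"ty": -4,"tz": 5,"yaw": 0,"claw": 3.2}
    - {"tx": 0,"ty": -3,"tz": 0,"yaw": 0,"claw": 3.2}
    - {"tx": 0,"ty": 0,"tz": 0,"yaw": 0,"claw": 3.2}

```text
time_s: 11.6
position: [0.4277, 0.3284, 0.2059]
tool_rot: [[-0.986, 0.168, 0.003], [0.168, 0.986, 0.0], [-0.002, 0.001, -1.0]]
ft_force: [-0.2, 0.0, -1.0]
grip_width: 0.032
gripper_force: 0.0
```

```bash
python3 - <<'E'
from h import *
a,d,m=shot('wrist','w3.png')
f=240/np.tan(np.radians(m['fovy'])/2); T=np.array(m['T'])
v,u=np.mgrid[:480,:640]; P=np.stack([(u-m['cx'])/f*d,(v-m['cy'])/f*d,d],-1)@T[:3,:3].T+T[:3,3]
k=((abs(P[...,2]-.008)<.003)&(d>0)).astype(np.uint8)
n,l,s,c=cv2.connectedComponentsWithStats(k)
for i in range(1,n):
    if 300<s[i,4]<1500:
        p=ray(m,*c[i],.008)*1000; q=p[:2]-[449.3,382.3]; print(s[i],np.round(p,1),'catch',np.round([q@[.163,.987],q@[-.987,.163]],1))
E
```

```text
[385 173 114 102 562] [481.2 444.5   8. ] catch [ 66.6 -21.3]
[417 174  27  26 532] [424.1 420.8   8. ] catch [33.9 31.1]
[429 208  29  28 641] [455.8 429.    8. ] catch [47.1  1.2]
[410 239  29  27 600] [480.8 410.9   8. ] catch [ 33.4 -26.4]
[ 266  417  113   25 1045] [657.5 291.1   8. ] catch [ -56.1 -220.4]
```

View pics/w3.png

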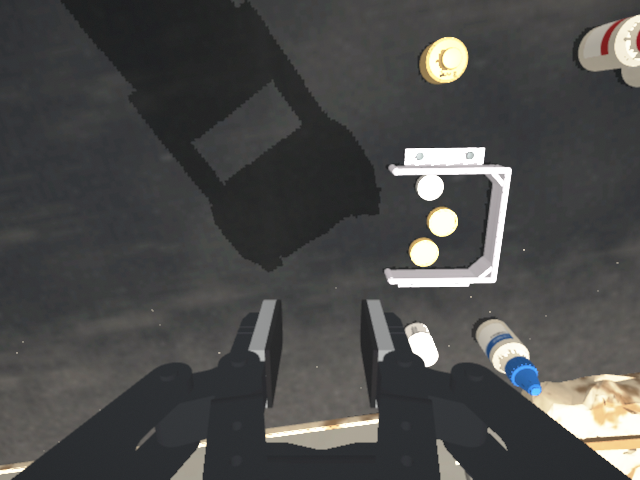

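The picture shows all three discs flat inside the catch, at (430,187), (442,222) and (424,252). They lie 33 to 47 mm past the mouth, and the weight, magnifier and dropper are in place.

```bash
python3 -c "
from rig import env
print(env.close_job())"
```

```text
the job is handed in; nothing more can be done
None
```

I swept all three discs flat into the catch, each 33–47 mm past the mouth line in the last picture. The weight, magnifier and dropper looked unmoved. I handed the job in at about 12 s of the 51 s allowed; it returned no verdict.

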